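# Fetch the tapping bar from the tip-out bin and nudge the box home

### The arm

A 6-joint arm with a two-finger parallel gripper is mounted at the origin on a cart in front of the work surface, level with it; the furniture and walls round the work are solid. World frame = base frame: x ahead of the robot, y to its left, z up, the work surface at z = 0. Lengths are in mm, angles in rad, forces in N, time in s.
With the tool pointing down it reaches from about 275 to 750 mm from the base axis. Payload 10.2 kg.
Tool frame: the origin (TCP) lies at the very end of the fingers, on their centre line; the grasp point (between the pads) lies 19 mm behind it; z points along the fingers, y is the direction in which the jaws open and shut (so a half turn about z gives the same grasp; the last joint's range is limited). The gripper opens to 85 mm and grips with 20 to 120 N. Pads are 22 mm wide; open, the fingers measure 114 mm over their backs; the gripper's body (76 mm by 85 mm) begins 54 mm behind the grasp point. The pads swing forward as they close: fully open they stand 13 mm farther back than shut.
Start: joints at [-1.495, 0.313, 1.498, -0, 1.331, -0.223], TCP at [154.533, -501.748, 231.294] pointing down, gripper open.
Joint ranges: [-2.94, 2.94], [-0.97, 2.17], [0.19, 2.56], [-1.23, 4.37], [0.02, 3.11], [-2.88, 2.88]. Speed limits (rad/s): [2.39, 2.39, 3.01, 3.14, 3.14, 3.14].

### API

Orientations are given as a unit quaternion [w, x, y, z].
In Python, from rig import sensors, imaging, ctrl gives the robot as it stands.
- The arm moves only by the shell command python3 -m creep 'ROWS' [FORCE]. ROWS is JSON, a list of rows, each an object with "grip": the finger opening in mm, from 0 to 85.4; "linear": the shift along the tool's x, y, z in mm, a list of three; "rot": the turn, a rotation vector about the tool's x, y, z in rad, a list of three. A call has 1 to 12 rows; each row shifts and turns the commanded pose from where the row before left it, along the tool's axes as they then stand; what a row does not reach is not made up. A row lasts 1/12 s, in which the tool goes at most 41.7 mm and 7.16 degrees, less where a joint would pass 70% of its speed; a pose out of reach is approached as far as the arm can. A call with a gripper value outside its range is refused whole. The fingers move at their own pace and stop on an object; FORCE is the grip in N (left out, the last holds). Time passes only in rows, so rows that do not move let the fingers close. It gives the time, the measured TCP pose, the force and the opening at its end, in the units of the state.
- sensors.sense(): the state, without advancing time (a new reading comes with each control period).
- imaging.capture(name): name is "scene" or "top" or "wrist"; returns (picture, depth): 384x512x3 uint8, red, green, blue; 384x512 float32, mm along the optical axis (not along the pixel's ray), 0 where there is no reading.
- imaging.camera_params(name): a dict with "intrinsics" (3x3 intrinsics, pixels), "R" (3x3) and "t" (3): a world point X has camera coordinates R X + t. Camera axes: x right, y down, z forward; pixel columns grow to the right and rows downward; lengths in mm; the calibration is good to about 2 mm. A picture is of the moment at which its call begins: read the wrist's pose just before it. camera_params takes no time and is no camera call; for the wrist camera it gives the pose at the moment of the call.
- ctrl.finish_job(): hands the job in, once; it reports no verdict.
The state is a dict: "time_s": time; "joints": joint angles; "dq": joint speeds; "tau": joint torques, N m; "eef_pos": TCP position; "ee_rot": TCP orientation; "force": force on the tool from outside, world axes, zero at the start; "wrist_torque": the same for the moment, N m; "grip_width": opening from 0.0 (shut) to 1.0 (fully open).
Only numpy, scipy, OpenCV 4.12 (cv2) and the standard library are available. Lean on these libraries where they do the work, as an engineer would, in place of code of your own. Each camera call takes 0.05 s, during which the arm holds its last target.

### The job

Tip the blue bin well forward, take the wooden bar with orange ends out from its back without spilling the stamp and spool, and use the bar to nudge the wooden box gently along the track, under the green hood, until it meets the padded stop hidden in there. Do not ram the stop, and do not touch the box with the gripper. Then lay the bar on the middle of the cork mat, leave the bin tipped, and leave the ornament, glue pot and green tin where they are.

Things in the scene. Friction and masses are not known exactly. Their poses are not given: they have to be found in the camera images.
- housing: Fixed plywood housing of the tip-out bin, 185 (x) x 220 (y) x 200 mm high, open to the front; origin at the centre of its underside, x points to its back, z up. Its 10 mm roof (top at 200 mm) covers x from +13 to +92 mm, so the back of the closed bin cannot be reached from above. It may stand on the left or on the right.
- bin_hinge (a point): Point on the bin's hinge axis, half-way along it: 85 mm in front of the housing's centre, 20 mm above the table. The axis is the housing's y axis.
- bin (a joint): Tilt of the bin in rad: 0 upright in the housing, growing to 0.6 (stop) as its top comes forward, towards the housing's -x. The hinge is stiff (0.5 N m friction) and the bin stays where it is left; pulling the handle takes up to about 6 N.
- bin_handle (a point): Centre of the bin's handle: a round steel bar 12 mm thick and 132 mm long, parallel to the hinge axis, on two 10 mm posts 116 mm apart. In the bin's frame (which tilts with it; the same axes as the housing's when upright) it lies 195 mm above and 3 mm behind the hinge, 25 mm above the 6 mm front wall. This point has the bin's axes: z along the bin's up direction.
- bin_floor (a point): Centre of the bin's inner floor, with the bin's axes; 75 mm behind and 100 mm above the hinge in the bin's frame. The inside is 139 mm (x) by 180 mm (y); the front wall rises 70 mm above the floor, the back wall 30 mm, the side walls 68 mm in the front half and 30 mm in the back half.
- bar_center (a point): Centre of the loose tapping bar: light wood with orange ends, 24 (x) x 120 (y) x 45 (z) mm, about 0.12 kg. At the start it stands on its 24 mm side at the back of the bin, long side parallel to the hinge, 30 mm behind the middle of the floor and up to 20 mm off to a side, between two floor ribs 16 mm high, which keep it there when the bin tilts. With the bin tipped, take it in the middle across its 24 mm, along the bin's tilted up direction, above the ribs.
- stamp_mid (a point): Centre of a loose wooden hand stamp, 36 x 47 x 52 mm, in the front of the bin; it slides against the front wall as the bin tips and shall stay in the bin.
- spool_mid (a point): Centre of a loose spool of red thread, 40 mm across, 48 mm high, in the front of the bin; shall stay in the bin. Stamp and spool may be swapped.
- track: Fixed guide track, origin at the centre of its underside, x points along it towards the hood, z up. Floor 6 mm above the table from x = -140 to +115 mm, two aluminium guides 132 mm apart with tops 28 mm high. A green hood covers x from +2 to +115 mm: the lip of its mouth is 64 mm above the table, its top 80 mm. It may stand on the right or on the left.
- stop: The padded stop under the hood (deep in its shadow, hidden behind the box): origin on the face of its pad at rest, on the track's floor, axes like the track's. The face lies 45 to 70 mm along x from the track's origin. The pad is sprung (1 N per mm, 15 mm of travel).
- box_center (a point): Centre of the loose brown wooden box with a paper seal, 84 (x) x 126 (y) x 52 mm (z), 0.14 to 0.28 kg, x along the track; it stands on the track's floor between the guides with 3 mm play at either side, starting 50 to 70 mm before the track's origin. It slides with friction of about 1 to 4 N. To be moved only with the bar.
- box_front (a point): Centre of the box's leading face (towards the stop), 42 mm along x from the box's centre, 26 mm above its underside.
- mat: Fixed cork mat, 110 (x) x 150 (y) x 4 mm; origin at the centre of its underside.
- ornament: Loose gilt ornament, 61 mm across, 124 mm high, between housing and track; origin at its foot. Leave alone.
- glue_pot: Loose white glue pot, 65 mm across, 44 mm high, near the front edge; origin at its foot. Leave alone.
- tin: Loose flat green tin, 64 mm across, 24 mm high, near the front edge; origin at its foot. Leave alone.
- bar: The tapping bar itself; origin at the centre of its underside, axes as for its centre.
- box: The wooden box itself; origin at the centre of its underside, axes as for its centre.

How it is judged:
By the outcome, as a careful person would: the job done as asked, in the order asked, and still so for the second after the job is handed in, with the robot touching nothing.
It also fails if it takes over 64 s, if anything falls off the work surface, if the arm or the gripper's body presses on something with over 40 N, if the wrist force passes 120 N, or if a joint passes its speed limit or range.

## Working session

There is one attempt and no reset: what is moved stays moved. The work goes in short steps, Python scripts to look and compute and a shell command to move; the robot and the scene stay as the last step left them, time stands still between calls to the robot, and variables do not carry over. Pictures are saved under pics/ and viewed, and the job is handed in when it is done.

```bash
ls -la; mkdir -p pics; python3 - <<'E'
from rig import sensors, imaging, ctrl
import cv2
s=sensors.sense(); print(s)
for n in ("scene","top"):
    im,d=imaging.capture(n); cv2.imwrite(f"pics/{n}0.png",im[:,:,::-1]); 
    import numpy as np; np.savez(f"pics/{n}0.npz",im=im,d=d,**imaging.camera_params(n))
    print(imaging.camera_params(n))
E
```

```text
total 12
drwxr-xr-x  3 agent agent 4096 Dec  7 15:08 .
drwxr-xr-x 23 root  root  4096 Dec  7 15:08 ..
drwxr-xr-x  2 agent agent 4096 Dec  7 15:08 pics
{'time_s': 0.0, 'joints': array([-1.49542229e+00,  3.13452137e-01,  1.49844186e+00, -1.39954906e-06,
        1.33101926e+00, -2.23429597e-01]), 'dq': array([-9.99202073e-04, -8.16358580e-05, -1.49835220e-04, -2.62915481e-03,
        1.40338946e-04,  5.17397786e-04]), 'tau': array([ 3.52117313e-04, -4.12265790e+01, -2.59738612e+01, -1.78491005e-04,
        4.16212308e-03, -5.21319265e-06]), 'eef_pos': array([ 154.50078496, -501.4756301 ,  230.732192  ]), 'ee_rot': array([-6.58541871e-04,  9.88860052e-01,  1.48846771e-01,  4.81581305e-05]), 'force': array([ 1.12862556,  0.24738229, -0.5018279 ]), 'wrist_torque': array([ 0.00241402, -0.04829892,  0.0358695 ]), 'grip_width': 1.0023634776194943}
{'intrinsics': array([[470.63223199,   0.        , 255.16723713],
       [  0.        , 470.63223199, 200.23384851],
       [  0.        ,   0.        ,   1.        ]]), 'R': array([[-0.7516411 , -0.6593502 , -0.01711647],
       [-0.43536602,  0.51546538, -0.73807308],
       [ 0.49547158, -0.54731413, -0.67450364]]), 't': array([ 407.26932904,  337.3425049 , 1044.75260755])}
{'intrinsics': array([[376.71783423,   0.        , 256.39695566],
       [  0.        , 376.71783423, 191.50355113],
       [  0.        ,   0.        ,   1.        ]]), 'R': array([[-1.09869896e-02, -9.99939075e-01, -1.06444228e-03],
       [-9.98134462e-01,  1.10310839e-02, -6.00492396e-02],
       [ 6.00573230e-02,  4.02696158e-04, -9.98194849e-01]]), 't': array([  -4.90527597,  561.08500227, 1108.01572348])}
```

View pics/scene0.png

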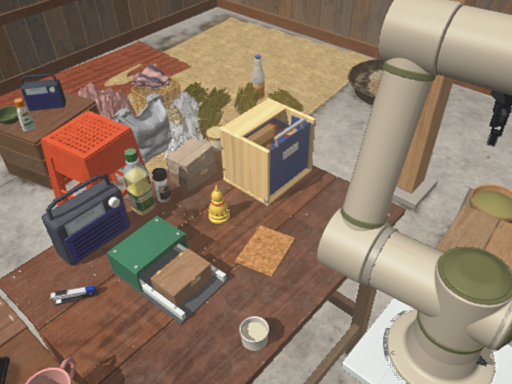

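View pics/top0.png

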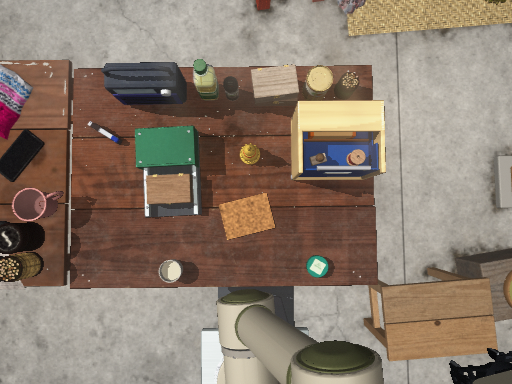

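The scene view shows the housing with the blue bin at about (268,150), the track and hood at (170,270), the mat at (265,250) and the ornament at (217,205). In the top view the housing is at (338,140), the track at (170,170), the mat at (247,216), the glue pot at (170,271) and the tin at (318,266).

```bash
cat > h.py <<'E'
import numpy as np, cv2
def load(n): return np.load(f"pics/{n}.npz")
def cloud(z):
    K,R,t,d=z["intrinsics"],z["R"],z["t"],z["d"]
    v,u=np.mgrid[0:d.shape[0],0:d.shape[1]]
    c=np.stack([(u-K[0,2])/K[0,0]*d,(v-K[1,2])/K[1,1]*d,d],-1)
    W=(c-t)@R   # R^T (c-t)
    W[d<=0]=np.nan
    return W
def proj(z,X):
    K,R,t=z["intrinsics"],z["R"],z["t"]
    c=np.atleast_2d(X)@R.T+t
    p=c@K.T
    return p[:,:2]/p[:,2:]
def shot(n,name):
    from rig import imaging
    P=imaging.camera_params(n); im,d=imaging.capture(n)
    np.savez(f"pics/{name}.npz",im=im,d=d,**P); return im,d
E
python3 - <<'E'
from h import *
z=load("top0"); W=cloud(z); im=z["im"]
for nm,(u0,v0,u1,v1) in dict(bin=(280,90,400,190),track=(125,115,215,225),mat=(210,185,285,245)).items():
    c=im[v0:v1,u0:u1]; f=6 if nm!="bin" else 6
    c=cv2.resize(c,None,fx=f,fy=f,interpolation=cv2.INTER_CUBIC)
    cv2.imwrite(f"pics/c_{nm}.png",c[:,:,::-1][:600,:800])
from scipy.ndimage import label
Z=W[...,2]
hsv=cv2.cvtColor(im,cv2.COLOR_RGB2HSV)
def fit(mask,nm):
    pts=np.argwhere(mask).astype(np.int32)
    P=W[mask]; 
    r=cv2.minAreaRect(P[:,:2].astype(np.float32))
    print(nm,len(P),"mean",P.mean(0).round(1),"zmed",np.median(P[:,2]).round(1),"rect",np.round(r[0],1),np.round(r[1],1),round(r[2],1))
def box(u0,v0,u1,v1):
    m=np.zeros(Z.shape,bool); m[v0:v1,u0:u1]=1; return m
print("table z", np.nanmedian(Z[225:285,90:150]), np.nanmedian(Z[225:285,230:290]))
fit(box(285,95,395,190)&(Z>190)&(Z<215),"housing roof+rims")
fit(box(285,95,395,190)&(Z>100)&(Z<300),"housing all")
fit(box(125,115,215,180)&(Z>70)&(Z<95),"hood top")
fit(box(125,115,215,225)&(Z>48)&(Z<66),"box top")
fit(box(125,115,215,225)&(Z>20)&(Z<36),"guides")
fit(box(235,140,265,170)&(Z>15),"ornament")
fit(box(155,255,190,290)&(Z>25),"glue")
fit(box(300,250,335,285)&(Z>15),"tin")
m=box(210,185,285,245)&(hsv[...,0]<25)&(hsv[...,1]>130)&(hsv[...,2]>110)
fit(m,"mat")
E
```

```text
table z 0.4962588100404204 0.9466198864936364
housing roof+rims 3218 mean [ 724.8 -227.7  200.2] zmed 200.4 rect [ 689.2 -227.3] [221.6 185.5] 89.4
housing all 6673 mean [ 689.8 -228.1  172.8] zmed 195.8 rect [ 688.6 -227.3] [221.4 186.5] 89.6
hood top 2347 mean [688.7 247.6  80.5] zmed 80.7 rect [690.3 248.2] [114.4 168.7] 2.3
box top 1324 mean [573.6 241.   58.6] zmed 58.6 rect [634.5 244.8] [213.3 166.6] 2.4
guides 429 mean [574.8 224.1  28.4] zmed 28.5 rect [618.2 242.7] [246.3 165.3] 2.9
ornament 287 mean [669.3   7.2  64.8] zmed 55.6 rect [675.1   7.7] [54.7 54.7] 59.0
glue 342 mean [331.9 243.1  32. ] zmed 28.6 rect [333.1 241.6] [62.2 63.6] 89.6
tin 376 mean [ 339.8 -186.9   24.2] zmed 24.1 rect [ 338.4 -187.9] [62.8 61.4] 89.2
mat 2546 mean [nan nan nan] zmed nan rect [533.   21.6] [216.  171.9] 61.9
```

```bash
python3 - <<'E'
from h import *
z=load("scene0")
c=cv2.resize(z["im"][95:205,210:325],None,fx=5,fy=5,interpolation=cv2.INTER_CUBIC)
cv2.imwrite("pics/c_bin_s.png",c[:,:,::-1])
E
```

```text
(no output)
```

View pics/c_bin.png

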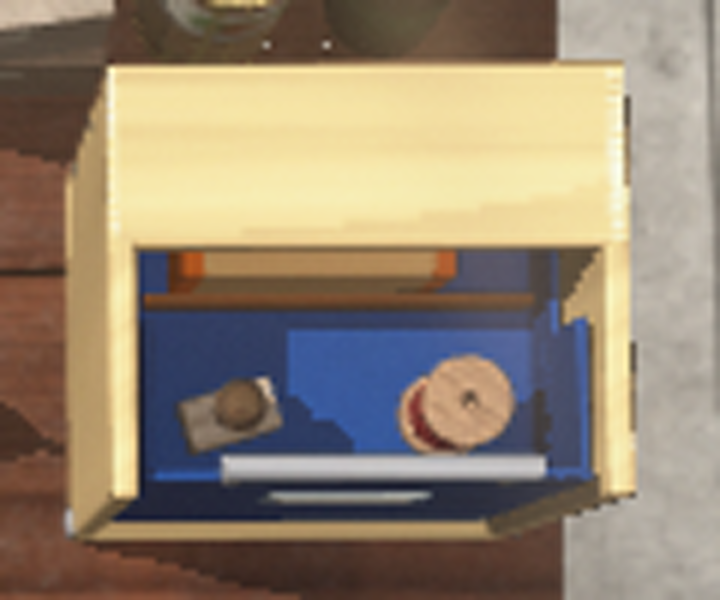

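View pics/c_track.png

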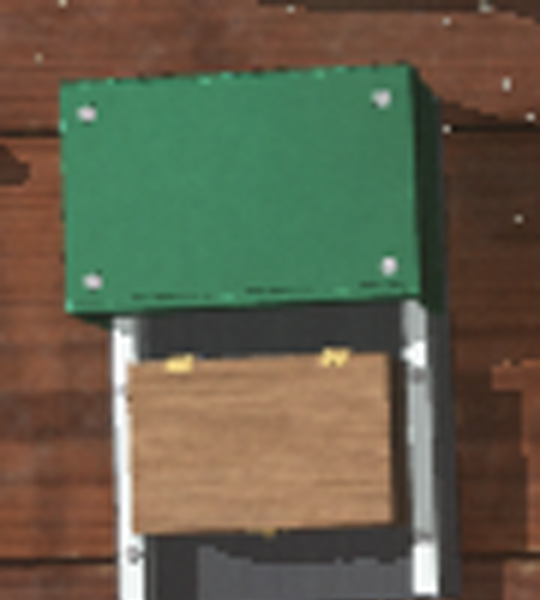

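View pics/c_bin_s.png

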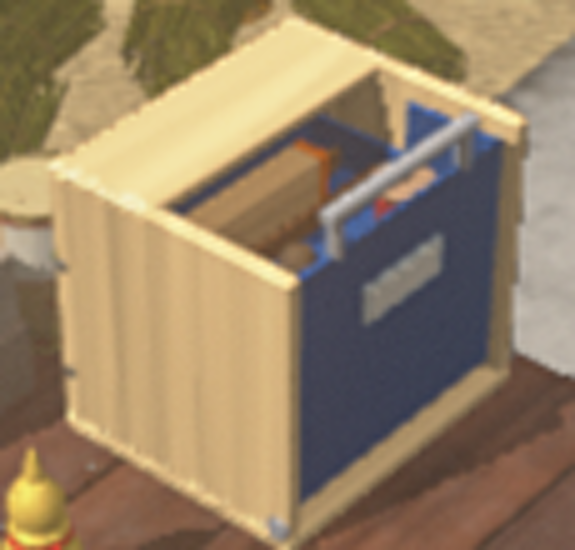

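The bin crop shows the handle bar at about (380,467) in the 6x crop. The stamp is on the left, the spool on the right, and the bar's orange ends sit at the back under the roof edge. The track crop shows the box about 60 mm before the hood mouth. Next I'll refine the poses.

```bash
python3 - <<'E'
from h import *
z=load("top0"); W=cloud(z); im=z["im"]; hsv=cv2.cvtColor(im,cv2.COLOR_RGB2HSV)
K,R,t=z["intrinsics"],z["R"],z["t"]
def ray(uv,zz):
    uv=np.atleast_2d(uv).astype(float)
    d=np.c_[(uv-[K[0,2],K[1,2]])/K[0,0],np.ones(len(uv))]@R; c=-t@R
    return c+d*((zz-c[2])/d[:,2])[:,None]
# mat
m=((hsv[...,0]>8)&(hsv[...,0]<20)&(hsv[...,1]>120)&(hsv[...,2]>140)).astype(np.uint8); mm=np.zeros_like(m); mm[185:245,212:282]=m[185:245,212:282]
mm=cv2.morphologyEx(mm,cv2.MORPH_CLOSE,np.ones((3,3))); mm=cv2.morphologyEx(mm,cv2.MORPH_OPEN,np.ones((3,3)))
cs,_=cv2.findContours(mm,cv2.RETR_EXTERNAL,cv2.CHAIN_APPROX_NONE); c=max(cs,key=cv2.contourArea)[:,0]
print("mat",cv2.minAreaRect(ray(c,4)[:,:2].astype(np.float32)))
# box top
Z=W[...,2]
b=np.zeros(Z.shape,bool); b[168:210,140:200]=1
mb=((Z>52)&(Z<64)&b).astype(np.uint8)
n,l,st,ce=cv2.connectedComponentsWithStats(mb); print(st[1:],ce[1:])
k=1+np.argmax(st[1:,4]); P=W[l==k]; print("box",cv2.minAreaRect(P[:,:2].astype(np.float32)),P.mean(0))
c=max(cv2.findContours((l==k).astype(np.uint8),cv2.RETR_EXTERNAL,cv2.CHAIN_APPROX_NONE)[0],key=cv2.contourArea)[:,0]
b[:]=0;b[115:172,125:205]=1
mb=((Z>74)&(Z<88)&b).astype(np.uint8); P=W[mb>0]; print("hood",cv2.minAreaRect(P[:,:2].astype(np.float32)),P.mean(0))
# guides: mean y per x
b[:]=0;b[178:216,135:210]=1
P=W[b&(Z>25)&(Z<32)]
for lo in range(500,610,20):
    Q=P[(P[:,0]>=lo)&(P[:,0]<lo+20)]
    for s in (0,1):
        q=Q[(Q[:,1]>243)==s]; 
        if len(q): print(lo, len(q), q[:,1].min().round(1), q[:,1].max().round(1))
print("track xmin",P[:,0].min())
# handle, bright grey
P=W[165:172,318:370].reshape(-1,3); P=P[(P[:,2]>205)&(P[:,2]<235)]; print("handle",P.mean(0),P.min(0),P.max(0))
E
```

```text
mat ((489.5906982421875, 19.780685424804688), (109.36582946777344, 148.732666015625), 13.740213394165039)
[[ 146  173   45   31 1269]] [[167.90780142 188.3498818 ]]
box ((570.9635620117188, 243.32989501953125), (86.1402587890625, 126.90811157226562), 1.5471774339675903) [570.4122775  243.35517123  58.68631314]
hood ((690.0391235351562, 248.23837280273438), (113.96105194091797, 168.73880004882812), 2.334714651107788) [688.95219961 248.10877453  80.61007855]
500 26 164.4 173.8
500 26 306.8 318.4
520 21 164.3 182.6
520 15 308.9 318.4
540 30 164.1 179.8
540 13 314.5 318.8
560 21 167.1 176.8
560 11 315.1 321.9
580 33 167.1 182.5
580 14 317.7 321.9
600 4 167.2 182.2
600 3 318.3 321.8
track xmin 494.5065431927348
handle [ 605.98362128 -229.07041823  220.22053009] [ 600.86488989 -288.55827435  205.37229537] [ 612.30493621 -162.69197141  225.18894892]
```

Estimated poses (mm):

| Item | Position | Yaw |
|---|---|---|
| Housing | (689, -227) | ≈ -0.5° |
| Track origin | (631.5, 246) | ≈ 2.2° |
| Box centre | (571, 243.5) | – |
| Mat | (489.6, 19.8) | 13.7° |

First I'll raise the arm and turn the jaws across the handle.

```bash
python3 -m creep '[{"grip":50,"linear":[0,0,-6],"rot":[0,0,-0.115]},{"grip":50,"linear":[0,0,-6],"rot":[0,0,-0.115]},{"grip":50,"linear":[0,0,-6],"rot":[0,0,-0.115]},{"grip":50,"linear":[0,0,-6],"rot":[0,0,-0.115]},{"grip":50,"linear":[0,0,-6],"rot":[0,0,-0.115]},{"grip":50,"linear":[0,0,-6],"rot":[0,0,-0.115]},{"grip":50,"linear":[0,0,-6],"rot":[0,0,-0.115]},{"grip":50,"linear":[0,0,-6],"rot":[0,0,-0.115]},{"grip":50,"linear":[0,0,-6],"rot":[0,0,-0.115]},{"grip":50,"linear":[0,0,-6],"rot":[0,0,-0.115]},{"grip":50,"linear":[0,0,0],"rot":[0,0,-0.115]}]'
cat >> h.py <<'E'
def st():
    from rig import sensors
    from scipy.spatial.transform import Rotation as Ro
    s=sensors.sense(); q=s["ee_rot"]; R=Ro.from_quat([q[1],q[2],q[3],q[0]]).as_matrix()
    return s,np.array(s["eef_pos"]),R
def go(target,zdir=None):
    s,p,R=st()
    print("t",round(s["time_s"],2),"p",p.round(1),"x",R[:,0].round(3),"z",R[:,2].round(3),"F",np.round(s["force"],1),"q",np.round(s["joints"],2))
    print("tool shift",(R.T@(np.array(target)-p)).round(1))
E
python3 -c "
from h import *
go([607,-228,290])"
```

```text
time_s: 1.02
eef_pos: [154.6, -502.0, 292.1]
ee_rot: [0.0, 0.708, 0.707, -0.0]
force: [-0.4, 0.5, -0.6]
grip_width: 0.584
t 1.02 p [ 154.6 -502.   292.1] x [ 0.001  1.    -0.001] z [ 0.    -0.001 -1.   ] F [-0.4  0.5 -0.6] q [-1.5   0.28  1.39 -0.    1.48 -1.49]
tool shift [274.6 452.1   1.8]
```

```bash
python3 -m creep '[{"grip":50,"linear":[20,33,0],"rot":[0,0,0]},{"grip":50,"linear":[20,33,0],"rot":[0,0,0]},{"grip":50,"linear":[20,33,0],"rot":[0,0,0]},{"grip":50,"linear":[20,33,0],"rot":[0,0,0]},{"grip":50,"linear":[20,33,0],"rot":[0,0,0]},{"grip":50,"linear":[20,33,0],"rot":[0,0,0]},{"grip":50,"linear":[20,33,0],"rot":[0,0,0]},{"grip":50,"linear":[20,33,0],"rot":[0,0,0]},{"grip":50,"linear":[20,33,0],"rot":[0,0,0]},{"grip":50,"linear":[20,33,0],"rot":[0,0,0]},{"grip":50,"linear":[20,33,0],"rot":[0,0,0]},{"grip":50,"linear":[20,33,0],"rot":[0,0,0]}]'
python3 -m creep '[{"grip":50,"linear":[18,30,0],"rot":[0,0,0]},{"grip":50,"linear":[15,25,0],"rot":[0,0,0]},{"grip":50,"linear":[0,0,0],"rot":[0,0,0]},{"grip":50,"linear":[0,0,0],"rot":[0,0,0]}]'
python3 -c "
from h import *
go([607,-228,290])
im,d=shot('wrist','w1'); cv2.imwrite('pics/w1.png',im[:,:,::-1]); shot('top','t1')
im=load('t1')['im']; cv2.imwrite('pics/t1.png',im[:,:,::-1])
"
```

```text
time_s: 2.02
eef_pos: [553.6, -263.1, 290.9]
ee_rot: [-0.0, 0.71, 0.705, -0.0]
force: [0.5, -0.8, -0.3]
grip_width: 0.589
time_s: 2.35
eef_pos: [608.1, -231.0, 290.1]
ee_rot: [-0.001, 0.709, 0.705, -0.0]
force: [-0.5, 0.2, 0.1]
grip_width: 0.588
t 2.35 p [ 608.1 -231.   290.1] x [0.005 1.    0.001] z [-0.002  0.001 -1.   ] F [-0.5  0.2  0.1] q [-0.54  0.58  0.95 -0.    1.61 -0.54]
tool shift [ 3.  -1.1  0.1]
```

View pics/w1.png

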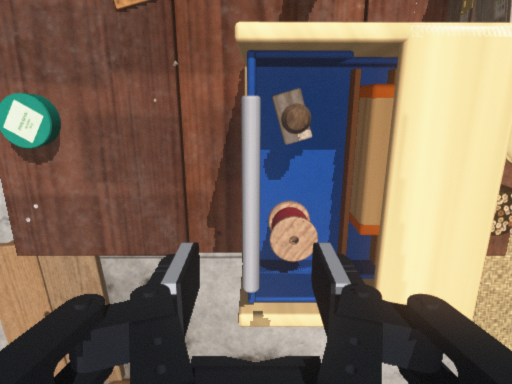

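The wrist view shows the steel handle vertical at u≈251 (v 95–292), between the fingertips at (185,250) and (325,250). The bar's orange ends are at (375,90) and (365,225).

```bash
python3 -c "
from h import *
z=load('w1');W=cloud(z)
P=W[110:230,244:259].reshape(-1,3);P=P[P[:,2]>205];print('handle',P.mean(0),P.min(0),P.max(0),len(P))
P=W[100:280,251];print(P[::20].round(1))
P=W[80:320,300:510].reshape(-1,3);P=P[(P[:,2]>190)&(P[:,2]<210)];print('roof',P.min(0),P.max(0))
hs=cv2.cvtColor(z['im'],cv2.COLOR_RGB2HSV);m=(hs[...,0]<12)&(hs[...,1]>180)&(hs[...,2]>150);m[:,:350]=0;m[240:]=0;m[:,400:]=0
P=W[m];print('orange',P[P[:,1]>-220].mean(0),P[P[:,1]<-240].mean(0),P[:,1].min(),P[:,1].max())
P=W[40:60,240:400].reshape(-1,3);
"
```

```text
handle [ 605.71445977 -205.63267351  219.44076749] [ 600.65275585 -245.76893772  215.99123582] [ 610.24952613 -168.72938927  222.11114962] 1795
[[ 606.1 -163.   219.9]
 [ 606.  -174.6  219.9]
 [ 605.9 -186.5  220.4]
 [ 605.8 -198.9  220.1]
 [ 605.7 -211.4  221.1]
 [ 605.5 -224.8  220. ]
 [ 605.4 -238.6  219.6]
 [ 605.3 -252.5  219.9]
 [ 605.1 -267.5  219.2]]
roof [ 642.50612208 -329.27578076  190.07721577] [ 780.21330122 -151.21403235  202.12060328]
orange [ 703.25474703 -157.7961693   164.48573783] [ 702.54315356 -267.40154848  164.59986439] nan nan
```

```bash
python3 -m creep '[{"grip":50,"linear":[3,-2.3,20],"rot":[0,0,0]},{"grip":50,"linear":[0,0,25],"rot":[0,0,0]},{"grip":50,"linear":[0,0,20],"rot":[0,0,0]},{"grip":50,"linear":[0,0,15],"rot":[0,0,0]},{"grip":50,"linear":[0,0,14],"rot":[0,0,0]},{"grip":50,"linear":[0,0,0],"rot":[0,0,0]}]'
python3 -m creep '[{"grip":5,"linear":[0,0,0],"rot":[0,0,0]},{"grip":5,"linear":[0,0,0],"rot":[0,0,0]},{"grip":5,"linear":[0,0,0],"rot":[0,0,0]},{"grip":5,"linear":[0,0,0],"rot":[0,0,0]},{"grip":5,"linear":[0,0,0],"rot":[0,0,0]},{"grip":5,"linear":[0,0,0],"rot":[0,0,0]}]' 30
python3 -c "
from h import *
go([605.8,-228,196])"
```

```text
time_s: 2.95
eef_pos: [603.3, -229.4, 194.7]
ee_rot: [-0.002, 0.71, 0.704, -0.001]
force: [-0.6, 0.5, -0.2]
grip_width: 0.586
time_s: 3.45
eef_pos: [604.8, -229.4, 198.7]
ee_rot: [0.001, 0.71, 0.705, -0.0]
force: [-6.1, -1.2, 6.5]
grip_width: 0.124
t 3.45 p [ 604.8 -229.4  198.7] x [ 0.007  1.    -0.001] z [ 0.    -0.001 -1.   ] F [-6.1 -1.2  6.5] q [-0.54  0.61  1.13 -0.    1.4  -0.54]
tool shift [1.4 1.  2.7]
```

```bash
python3 -m creep '[{"grip":5,"linear":[0,-1.8,0],"rot":[-0.01,0,0]},{"grip":5,"linear":[0,-3.6,0.04],"rot":[-0.02,0,0]},{"grip":5,"linear":[0,-3.6,0.04],"rot":[-0.02,0,0]},{"grip":5,"linear":[0,-3.6,0.04],"rot":[-0.02,0,0]},{"grip":5,"linear":[0,-3.6,0.04],"rot":[-0.02,0,0]},{"grip":5,"linear":[0,-3.6,0.04],"rot":[-0.02,0,0]},{"grip":5,"linear":[0,-3.6,0.04],"rot":[-0.02,0,0]},{"grip":5,"linear":[0,-3.6,0.04],"rot":[-0.02,0,0]}]'
python3 -c "
from h import *
go([605.8,-228,196])"
```

```text
time_s: 4.12
eef_pos: [579.3, -229.2, 197.3]
ee_rot: [0.056, 0.707, 0.702, 0.054]
force: [3.5, -1.1, 6.3]
grip_width: 0.128
t 4.12 p [ 579.3 -229.2  197.3] x [ 0.007  1.    -0.002] z [ 0.156 -0.004 -0.988] F [ 3.5 -1.1  6.3] q [-0.6   0.48  1.36  0.09  1.18 -0.62]
tool shift [ 1.4 26.   5.4]
```

```bash
python3 -m creep '[{"grip":5,"linear":[0,-3.6,0.04],"rot":[-0.02,0,0]},{"grip":5,"linear":[0,-3.6,0.04],"rot":[-0.02,0,0]},{"grip":5,"linear":[0,-3.6,0.04],"rot":[-0.02,0,0]},{"grip":5,"linear":[0,-3.6,0.04],"rot":[-0.02,0,0]},{"grip":5,"linear":[0,-3.6,0.04],"rot":[-0.02,0,0]},{"grip":5,"linear":[0,-3.6,0.04],"rot":[-0.02,0,0]},{"grip":5,"linear":[0,-3.6,0.04],"rot":[-0.02,0,0]},{"grip":5,"linear":[0,-3.6,0.04],"rot":[-0.02,0,0]},{"grip":5,"linear":[0,-3.6,0.04],"rot":[-0.02,0,0]},{"grip":5,"linear":[0,-3.6,0.04],"rot":[-0.02,0,0]},{"grip":5,"linear":[0,-3.6,0.04],"rot":[-0.02,0,0]},{"grip":5,"linear":[0,-3.6,0.04],"rot":[-0.02,0,0]}]'
python3 -m creep '[{"grip":5,"linear":[0,-3.6,0.04],"rot":[-0.02,0,0]},{"grip":5,"linear":[0,-3.6,0.04],"rot":[-0.02,0,0]},{"grip":5,"linear":[0,-3.6,0.04],"rot":[-0.02,0,0]},{"grip":5,"linear":[0,-3.6,0.04],"rot":[-0.02,0,0]},{"grip":5,"linear":[0,-3.6,0.04],"rot":[-0.02,0,0]},{"grip":5,"linear":[0,-3.6,0.04],"rot":[-0.02,0,0]},{"grip":5,"linear":[0,-3.6,0.04],"rot":[-0.02,0,0]},{"grip":5,"linear":[0,-3.6,0.04],"rot":[-0.02,0,0]}]'
python3 -c "
from h import *
go([605.8,-228,196])"
```

```text
time_s: 5.12
eef_pos: [537.8, -228.9, 186.8]
ee_rot: [0.141, 0.696, 0.691, 0.138]
force: [-3.3, 3.3, 15.0]
grip_width: 0.13
time_s: 5.78
eef_pos: [512.1, -228.7, 174.4]
ee_rot: [0.196, 0.682, 0.678, 0.192]
force: [-11.9, 7.6, 26.0]
grip_width: 0.124
t 5.78 p [ 512.1 -228.7  174.4] x [ 0.007  1.    -0.004] z [ 0.528 -0.007 -0.849] F [-11.9   7.6  26. ] q [-0.81  0.24  1.87  0.61  0.72 -1.21]
tool shift [ 1.3 90.9 31.2]
```

```bash
python3 -m creep '[{"grip":5,"linear":[0,0,-2],"rot":[0,0,0]},{"grip":5,"linear":[0,0,-2],"rot":[0,0,0]},{"grip":5,"linear":[0,0,0],"rot":[0,0,0]}]'
python3 -c "
from h import *
go([605.8,-228,196])"
```

```text
time_s: 6.03
eef_pos: [508.6, -228.5, 172.9]
ee_rot: [0.192, 0.683, 0.678, 0.191]
force: [4.6, -5.0, -12.4]
grip_width: 0.127
t 6.03 p [ 508.6 -228.5  172.9] x [0.008 1.    0.   ] z [ 0.521 -0.004 -0.853] F [  4.6  -5.  -12.4] q [-0.81  0.23  1.87  0.6   0.73 -1.2 ]
tool shift [ 1.3 95.  31. ]
```

```bash
python3 -m creep '[{"grip":5,"linear":[0,-3.6,0.9],"rot":[-0.02,0,0]},{"grip":5,"linear":[0,-3.6,0],"rot":[-0.02,0,0]},{"grip":5,"linear":[0,0,0],"rot":[0,0,0]}]'
python3 -c "
from h import *
go([605.8,-228,196])"
```

```text
time_s: 6.28
eef_pos: [503.0, -228.5, 169.3]
ee_rot: [0.207, 0.679, 0.674, 0.205]
force: [3.3, -3.6, -5.5]
grip_width: 0.125
t 6.28 p [ 503.  -228.5  169.3] x [ 0.008  1.    -0.   ] z [ 0.557 -0.005 -0.831] F [ 3.3 -3.6 -5.5] q [-0.84  0.22  1.92  0.69  0.7  -1.3 ]
tool shift [  1.3 100.2  35.1]
```

```bash
python3 -m creep '[{"grip":40,"linear":[0,0,0],"rot":[0,0,0]},{"grip":40,"linear":[0,0,0],"rot":[0,0,0]},{"grip":40,"linear":[0,0,0],"rot":[0,0,0]},{"grip":40,"linear":[0,0,-10],"rot":[0,0,0]},{"grip":40,"linear":[0,0,-25],"rot":[0,0,0]},{"grip":40,"linear":[0,0,-30],"rot":[0,0,0]},{"grip":40,"linear":[0,0,-30],"rot":[0,0,0]},{"grip":40,"linear":[0,0,0],"rot":[0,0,0]}]'
python3 -c "
from h import *
go([605.8,-228,196])
for n in ('wrist','top','scene'):
  im,d=shot(n,n+'2'); cv2.imwrite(f'pics/{n}2.png',im[:,:,::-1])
"
```

```text
time_s: 6.95
eef_pos: [449.7, -228.8, 253.6]
ee_rot: [0.21, 0.678, 0.674, 0.204]
force: [-0.2, -0.2, 0.7]
grip_width: 0.469
t 6.95 p [ 449.7 -228.8  253.6] x [ 0.008  1.    -0.006] z [ 0.56  -0.01  -0.829] F [-0.2 -0.2  0.7] q [-0.95  0.01  1.92  0.6   0.92 -1.24]
tool shift [  2.4  97.1 135.1]
```

View pics/wrist2.png

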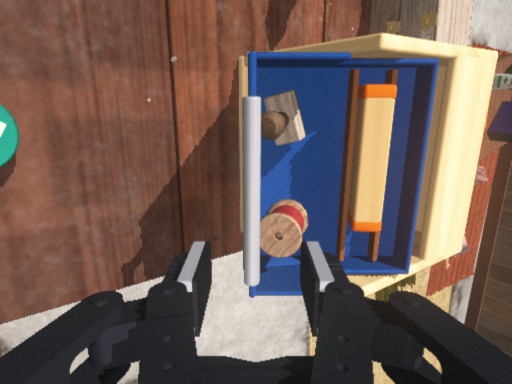

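View pics/top2.png

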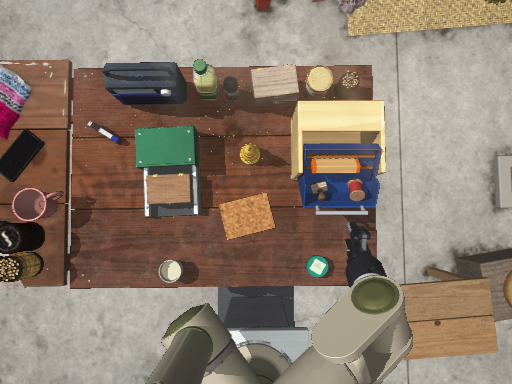

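View pics/scene2.png

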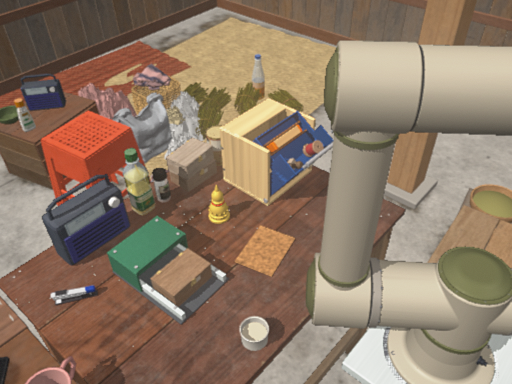

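The bin is fully tipped, with stamp and spool still inside it. The wrist view shows the bar from its orange ends at (377,92) to (367,226), clear of the roof. Next I'll measure its top face and the tilt.

```bash
python3 -c "
from h import *
z=load('wrist2');W=cloud(z);hs=cv2.cvtColor(z['im'],cv2.COLOR_RGB2HSV)
m=np.zeros((384,512),bool);m[84:235,350:402]=1
m&=~((hs[...,0]>90)&(hs[...,0]<140))
th=.6
hin=np.array([602.8,-227,20.]); a=-.0096
def tobin(P):
    Q=P-hin; c,s=np.cos(a),np.sin(a)
    x=Q[...,0]*c+Q[...,1]*s; y=-Q[...,0]*s+Q[...,1]*c; zz=Q[...,2]
    c,s=np.cos(th),np.sin(th)
    return np.stack([x*c+zz*s,y,-x*s+zz*c],-1)
B=tobin(W)
P=B[m];P=P[np.isfinite(P[:,0])]
T=P[(P[:,2]>138)&(P[:,2]<152)]
print('top face bin coords',T.mean(0).round(1),T.min(0).round(1),T.max(0).round(1),len(T))
print(cv2.minAreaRect(T[:,:2].astype(np.float32)))
print('fit plane', np.linalg.lstsq(np.c_[T[:,:2],np.ones(len(T))],T[:,2],rcond=None)[0])
F=B[100:200,320:345].reshape(-1,3); print('floor z',np.nanmedian(F[:,2]), 'slope',np.linalg.lstsq(np.c_[F[:,:2],np.ones(len(F))],F[:,2],rcond=None)[0])
H=B[110:270,246:258].reshape(-1,3); print('handle top',np.nanmedian(H,0))
Wl=B[150,:];print([ (u,*Wl[u].round(0)) for u in range(340,450,8)])
"

```

```text
top face bin coords [ 98.4  19.2 145.4] [ 87.  -45.6 138.1] [112.   75.5 149.5] 4632
((99.56153869628906, 14.942195892333984), (25.00448226928711, 121.10238647460938), 0.06146577373147011)
fit plane [ 1.47064711e-01 -1.02726966e-05  1.30921926e+02]
 ** On entry to DLASCL parameter number  4 had an illegal value
 ** On entry to DLASCL parameter number  4 had an illegal valueTraceback (most recent call last):
  File "<string>", line 19, in <module>
    F=B[100:200,320:345].reshape(-1,3); print('floor z',np.nanmedian(F[:,2]), 'slope',np.linalg.lstsq(np.c_[F[:,:2],np.ones(len(F))],F[:,2],rcond=None)[0])
                                                                                      ~~~~~~~~~~~~~~~^^^^^^^^^^^^^^^^^^^^^^^^^^^^^^^^^^^^^^^^^^^^^^^^^^
    x, resids, rank, s = _umath_linalg.lstsq(a, b, rcond,
                         ~~~~~~~~~~~~~~~~~~~^^^^^^^^^^^^^
                                             signature=signature)
                                             ^^^^^^^^^^^^^^^^^^^^
    raise LinAlgError("SVD did not converge in Linear Least Squares")
numpy.linalg.LinAlgError: SVD did not converge in Linear Least Squares
```

```bash
python3 -c "
from h import *
z=load('wrist2');W=cloud(z)
th=.6
hin=np.array([602.8,-227,20.]); a=-.0096
Q=W-hin; c,s=np.cos(a),np.sin(a)
x=Q[...,0]*c+Q[...,1]*s; y=-Q[...,0]*s+Q[...,1]*c; zz=Q[...,2]
c,s=np.cos(th),np.sin(th)
B=np.stack([x*c+zz*s,y,-x*s+zz*c],-1)
def f(v0,v1,u0,u1,n):
    F=B[v0:v1,u0:u1].reshape(-1,3);F=F[np.isfinite(F).all(1)];md=np.median(F,0);F=F[abs(F[:,2]-md[2])<5]
    print(n,md.round(1),np.linalg.lstsq(np.c_[F[:,:2]-md[:2],np.ones(len(F))],F[:,2],rcond=None)[0].round(3),len(F))
f(100,180,310,340,'floor');f(190,240,320,340,'floor2');f(105,210,364,386,'bartop');f(110,250,246,258,'handle');f(150,250,400,412,'floorback')
np.set_printoptions(linewidth=200,suppress=True)
for r in (110,150,200):
  for u in range(340,450,4): print(r,u,B[r,u].round(1))
" | tee /tmp/o | head -60
```

```text
floor [68.  27.5 99.7] [-1.0000e-03 -1.0000e-03  9.9757e+01] 2392
floor2 [ 77.4 -45.2  99.9] [2.6000e-02 1.0000e-03 9.9901e+01] 964
bartop [ 99.9  19.7 145.8] [1.01000e-01 1.00000e-03 1.45806e+02] 2252
handle [  2.1  13.8 200.2] [-5.1000e-02  2.0000e-03  2.0019e+02] 1676
floorback [144.1 -25.4 112.5] [-2.40000e-01 -2.90000e-02  1.12519e+02] 407
110 340 [80.3 54.3 99.5]
110 344 [ 83.7  54.3 100.4]
110 348 [ 85.5  54.6 107.4]
110 352 [ 87.2  54.9 114.1]
110 356 [ 90.6  55.  114.5]
110 360 [ 88.5  55.7 133.4]
110 364 [ 88.7  56.2 143.8]
110 368 [ 91.9  56.2 143.4]
110 372 [ 94.5  56.2 144.9]
110 376 [ 97.1  56.3 146.4]
110 380 [100.4  56.3 145.8]
110 384 [103.3  56.3 146.3]
110 388 [106.3  56.4 146.5]
110 392 [109.4  56.4 146.5]
110 396 [130.7  54.5  99.5]
110 400 [134.3  54.5  99.3]
110 404 [137.4  54.6 100.7]
110 408 [141.6  54.6  99.2]
110 412 [144.   54.7 102. ]
110 416 [144.5  55.  108.8]
110 420 [144.2  55.3 117.1]
110 424 [144.   55.7 124.8]
110 428 [145.   55.9 129.8]
110 432 [207.5  51.1   8.5]
110 436 [210.4  51.3  12. ]
110 440 [177.6  54.2  84.9]
110 444 [179.1  54.4  89.4]
110 448 [181.6  54.5  91.6]
150 340 [ 82.8  18.2 100.1]
150 344 [ 85.6  18.8 104. ]
150 348 [ 85.8  20.8 117. ]
150 352 [ 89.5  20.8 116.6]
150 356 [ 89.   23.  130.6]
150 360 [ 88.6  24.9 143.1]
150 364 [ 90.9  25.3 145.9]
150 368 [ 94.1  25.4 146.1]
150 372 [ 97.4  25.3 145.7]
150 376 [100.4  25.4 146. ]
150 380 [nan nan nan]
150 384 [106.4  25.6 147. ]
150 388 [110.   25.4 145.9]
150 392 [131.4  18.4  99.3]
150 396 [135.3  18.3  98.9]
150 400 [138.6  18.5  99.8]
150 404 [142.3  18.5  99.8]
150 408 [144.   19.2 104.5]
150 412 [144.2  20.4 112.1]
150 416 [144.   21.7 120.3]
150 420 [144.7  22.6 126.1]
150 424 [146.1  23.3 130.4]
150 428 [208.8   5.   10.3]
150 432 [211.6   5.6  14.1]
150 436 [178.2  16.8  87.6]
150 440 [180.3  17.4  91.1]
150 444 [183.6  17.5  92. ]
```

The floor plane fits tilt = 0.60 exactly. The bar's top centre is at bin x≈100 and y≈15, leaning slightly forward in its slot.

```bash
python3 -c "
from h import *
go([567.9,-212.2,249.3])"
```

```text
t 7.1 p [ 450.3 -227.8  248.6] x [ 0.007  1.    -0.   ] z [ 0.556 -0.004 -0.831] F [-0.1 -0.3  0. ] q [-0.94  0.02  1.92  0.6   0.92 -1.24]
tool shift [16.4 98.  64.8]
```

```bash
python3 -m creep '[{"grip":40,"linear":[3.3,19.6,13],"rot":[0,0,0]},{"grip":40,"linear":[3.3,19.6,13],"rot":[0,0,0]},{"grip":40,"linear":[3.3,19.6,13],"rot":[0,0,0]},{"grip":40,"linear":[3.3,19.6,13],"rot":[0,0,0]},{"grip":40,"linear":[3.3,19.6,13],"rot":[-0.01,0,0]},{"grip":40,"linear":[0,0,0],"rot":[0,0,0]},{"grip":40,"linear":[0,0,0],"rot":[0,0,0]}]'
python3 -c "
from h import *
go([618.7,-212.2,175])
im,d=shot('wrist','wrist3'); cv2.imwrite('pics/wrist3.png',im[:,:,::-1])
"
```

```text
time_s: 7.68
eef_pos: [568.5, -211.2, 247.2]
ee_rot: [0.208, 0.678, 0.674, 0.208]
force: [-1.2, 0.5, 0.5]
grip_width: 0.47
t 7.68 p [ 568.5 -211.2  247.2] x [0.005 1.    0.002] z [ 0.563 -0.001 -0.827] F [-1.2  0.5  0.5] q [-0.71  0.23  1.69  0.52  0.82 -0.98]
tool shift [-0.9  0.9 87.9]
```

View pics/wrist3.png

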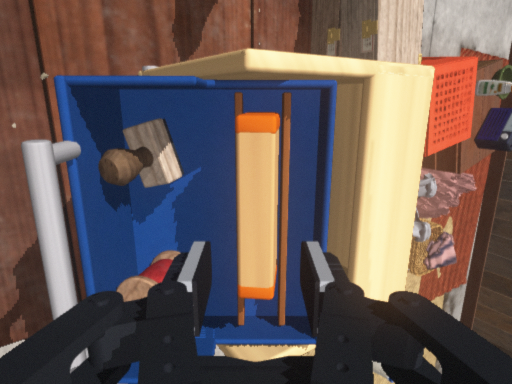

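The bar lies centred between the finger lines at u 238–278. The stamp is at (150,155) and the spool at (150,275), both away from the finger paths. I'll descend along the bin's up direction.

```bash
python3 -m creep '[{"grip":40,"linear":[-0.9,0.9,18],"rot":[0,0,0]},{"grip":40,"linear":[0,0,20],"rot":[0,0,0]},{"grip":40,"linear":[0,0,18],"rot":[0,0,0]},{"grip":40,"linear":[0,0,14],"rot":[0,0,0]},{"grip":40,"linear":[0,0,10],"rot":[0,0,0]},{"grip":40,"linear":[0,0,6],"rot":[0,0,0]},{"grip":40,"linear":[0,0,0],"rot":[0,0,0]}]'
python3 -c "
from h import *
go([618.7,-212.2,175])
"
```

```text
time_s: 8.32
eef_pos: [617.2, -213.3, 177.5]
ee_rot: [0.209, 0.678, 0.673, 0.208]
force: [-0.3, -0.1, -0.2]
grip_width: 0.471
t 8.32 p [ 617.2 -213.3  177.5] x [0.007 1.    0.001] z [ 0.564 -0.003 -0.826] F [-0.3 -0.1 -0.2] q [-0.65  0.4   1.65  0.57  0.68 -1.02]
tool shift [ 1.2 -0.2  2.9]
```

```bash
python3 -m creep '[{"grip":40,"linear":[1,0,2],"rot":[0,0,0]},{"grip":10,"linear":[0,0,0],"rot":[0,0,0]},{"grip":10,"linear":[0,0,0],"rot":[0,0,0]},{"grip":10,"linear":[0,0,0],"rot":[0,0,0]},{"grip":10,"linear":[0,0,0],"rot":[0,0,0]}]' 45
python3 -c "
from h import *
go([618.7,-212.2,175])
"
```

```text
time_s: 8.73
eef_pos: [618.7, -212.5, 177.5]
ee_rot: [0.21, 0.678, 0.673, 0.208]
force: [-0.5, -0.1, 2.5]
grip_width: 0.271
t 8.73 p [ 618.7 -212.5  177.5] x [ 0.007  1.    -0.001] z [ 0.565 -0.004 -0.825] F [-0.5 -0.1  2.5] q [-0.65  0.4   1.65  0.57  0.67 -1.02]
tool shift [ 0.3 -1.5  2.1]
```

The bar is gripped at 23 mm. I'll lift along the bin's up direction.

```bash
python3 -m creep '[{"grip":10,"linear":[0,0,-5],"rot":[0,0,0]},{"grip":10,"linear":[0,0,-8],"rot":[0,0,0]},{"grip":10,"linear":[0,0,-12],"rot":[0,0,0]},{"grip":10,"linear":[0,0,-15],"rot":[0,0,0]},{"grip":10,"linear":[0,0,-20],"rot":[0,0,0]},{"grip":10,"linear":[0,0,-20],"rot":[0,0,0]},{"grip":10,"linear":[0,0,-20],"rot":[0,0,0]},{"grip":10,"linear":[0,0,-20],"rot":[0,0,0]},{"grip":10,"linear":[0,0,-15],"rot":[0,0,0]},{"grip":10,"linear":[0,0,0],"rot":[0,0,0]}]'
python3 -c "
from h import *
go([470,-150,300])
for n in ('wrist','top'):
  im,d=shot(n,n+'4'); cv2.imwrite(f'pics/{n}4.png',im[:,:,::-1])
"
```

```text
time_s: 9.57
eef_pos: [541.6, -212.3, 291.4]
ee_rot: [0.212, 0.677, 0.673, 0.208]
force: [0.2, 0.5, -0.4]
grip_width: 0.269
t 9.57 p [ 541.6 -212.3  291.4] x [ 0.008  1.    -0.003] z [ 0.567 -0.007 -0.824] F [ 0.2  0.5 -0.4] q [-0.75  0.13  1.68  0.5   0.92 -0.97]
tool shift [ 61.7 -54.4 -48.1]
```

View pics/wrist4.png

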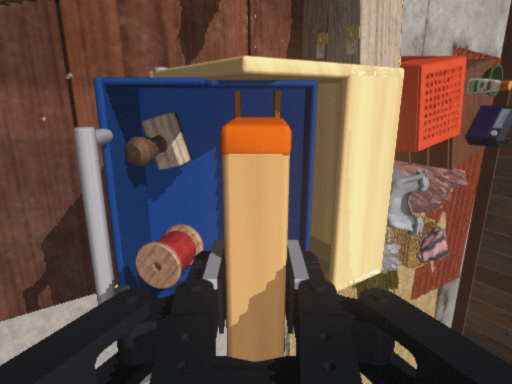

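View pics/top4.png

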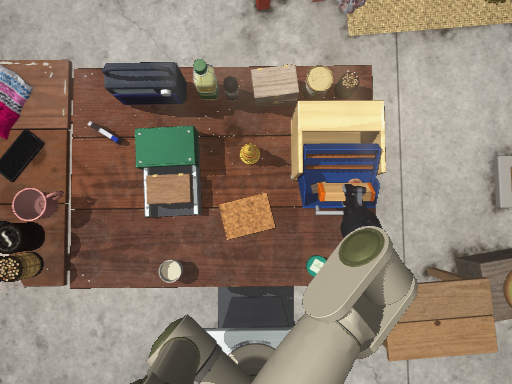

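The bar is out and held, and the stamp and spool are still in the bin at (165,140) and (170,258). I'll turn the tool upright and move away.

```bash
python3 -m creep '[{"grip":10,"linear":[15,0,0],"rot":[0.1,0,0]},{"grip":10,"linear":[20,0,0],"rot":[0.1,0,0]},{"grip":10,"linear":[20,0,0],"rot":[0.1,0,0]},{"grip":10,"linear":[20,0,0],"rot":[0.1,0,0]},{"grip":10,"linear":[20,0,0],"rot":[0.1,0,0]},{"grip":10,"linear":[20,0,0],"rot":[0.1,0,0]},{"grip":10,"linear":[20,0,0],"rot":[0.01,0,0]},{"grip":10,"linear":[20,0,0],"rot":[0,0,0]},{"grip":10,"linear":[20,0,0],"rot":[0,0,0]},{"grip":10,"linear":[20,0,0],"rot":[0,0,0]},{"grip":10,"linear":[10,0,0],"rot":[0,0,0]}]'
python3 -c "
from h import *
go([457,239.4,120])
"
```

```text
time_s: 10.58
eef_pos: [543.8, -4.7, 286.9]
ee_rot: [-0.005, 0.709, 0.705, -0.004]
force: [0.7, -0.6, -1.7]
grip_width: 0.272
t 10.58 p [543.8  -4.7 286.9] x [0.005 1.    0.001] z [-0.012  0.001 -1.   ] F [ 0.7 -0.6 -1.7] q [-0.22  0.33  1.33 -0.    1.49 -0.22]
tool shift [243.5 -85.9 168.2]
```

```bash
python3 -m creep '[{"grip":10,"linear":[20,-7,5],"rot":[0,0,0]},{"grip":10,"linear":[28,-10,10],"rot":[0,0,0]},{"grip":10,"linear":[28,-10,15],"rot":[0,0,0]},{"grip":10,"linear":[28,-10,15],"rot":[0,0,0]},{"grip":10,"linear":[28,-10,15],"rot":[0,0,0]},{"grip":10,"linear":[28,-10,15],"rot":[0,0,0]},{"grip":10,"linear":[28,-10,15],"rot":[0,0,0]},{"grip":10,"linear":[28,-10,15],"rot":[0,0,0]},{"grip":10,"linear":[27,-9,15],"rot":[-0.012,0,0]}]'
python3 -m creep '[{"grip":10,"linear":[0,0,4],"rot":[0,0,0.1175]},{"grip":10,"linear":[0,0,4],"rot":[0,0,0.1175]},{"grip":10,"linear":[0,0,4],"rot":[0,0,0.1175]},{"grip":10,"linear":[0,0,4],"rot":[0,0,0.1175]},{"grip":10,"linear":[0,0,4],"rot":[0,0,0.1175]},{"grip":10,"linear":[0,0,4],"rot":[0,0,0.1175]},{"grip":10,"linear":[0,0,4],"rot":[0,0,0.1175]},{"grip":10,"linear":[0,0,4],"rot":[0,0,0.1175]},{"grip":10,"linear":[0,0,4],"rot":[0,0,0.1175]},{"grip":10,"linear":[0,0,4],"rot":[0,0,0.1175]},{"grip":10,"linear":[0,0,4],"rot":[0,0,0.1175]},{"grip":10,"linear":[0,0,4],"rot":[0,0,0.1175]}]'
python3 -m creep '[{"grip":10,"linear":[0,0,0],"rot":[0,0,0.1175]},{"grip":10,"linear":[0,0,0],"rot":[0,0,0]},{"grip":10,"linear":[0,0,0],"rot":[0,0,0]}]'
python3 -c "
from h import *
go([457,239.4,120])
for n in ('wrist','top','scene'):
  im,d=shot(n,n+'5'); cv2.imwrite(f'pics/{n}5.png',im[:,:,::-1])
"
```

```text
time_s: 11.33
eef_pos: [457.7, 237.9, 167.5]
ee_rot: [0.0, 0.71, 0.705, 0.0]
force: [0.8, -0.3, -0.2]
grip_width: 0.27
time_s: 12.33
eef_pos: [458.3, 236.5, 120.0]
ee_rot: [0.0, 0.997, 0.074, 0.0]
force: [0.8, 0.8, -0.6]
grip_width: 0.274
time_s: 12.58
eef_pos: [458.4, 236.6, 120.5]
ee_rot: [0.0, 1.0, 0.02, 0.001]
force: [0.4, -0.9, -0.8]
grip_width: 0.272
t 12.58 p [458.4 236.6 120.5] x [0.999 0.04  0.001] z [ 0.001 -0.    -1.   ] F [ 0.4 -0.9 -0.8] q [ 0.25  0.41  1.67 -0.    1.06  1.78]
tool shift [-1.3 -2.8  0.5]
```

View pics/wrist5.png

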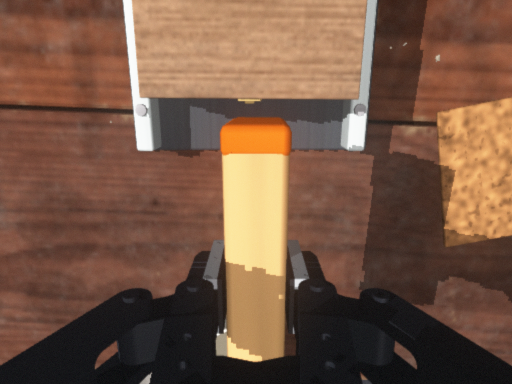

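View pics/scene5.png

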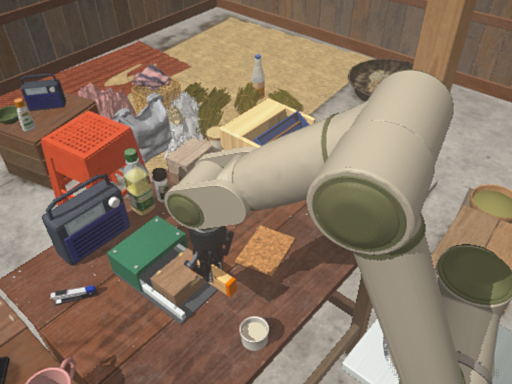

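The wrist view shows the bar end-on at u 222–290, with the box's near edge at v≈98 and the rails at u≈145 and 358. Next I'll measure all of these.

```bash
python3 -c "
from h import *
z=load('wrist5');W=cloud(z)
np.set_printoptions(suppress=True,linewidth=150)
for v in (90,94,97,100,104,112,116,120,124,130,150,200,250,300,340): print(v,W[v,256].round(1),W[v,235].round(1))
def fit(v0,v1,u0,u1,zlo,zhi,n):
  P=W[v0:v1,u0:u1].reshape(-1,3);P=P[(P[:,2]>zlo)&(P[:,2]<zhi)]
  print(n,len(P),cv2.minAreaRect(P[:,:2].astype(np.float32)),P.min(0).round(1),P.max(0).round(1),np.linalg.lstsq(np.c_[P[:,:2]-P[:,:2].mean(0),np.ones(len(P))],P[:,2],rcond=None)[0].round(3))
fit(112,300,215,300,135,165,'bartop')
fit(0,105,130,375,50,65,'boxtop')
fit(60,152,120,170,20,33,'guideL');fit(60,152,340,385,20,33,'guideR')
P=W[0:110,130:375].reshape(-1,3);P=P[(P[:,2]>50)&(P[:,2]<65)]
for y in range(190,300,15):
  q=P[abs(P[:,1]-y)<4]; print(y,q[:,0].min().round(1) if len(q) else None)
"

```

```text
90 [532.9 238.6  58. ] [532.4 250.4  58.3]
94 [530.7 238.5  57.5] [530.3 250.4  56.9]
97 [529.1 238.4  57.4] [528.6 250.3  58.5]
100 [527.4 238.3  56.1] [526.4 253.3   4.7]
104 [524.2 238.1   4.2] [523.6 253.2   4.7]
112 [518.6 237.8   4.7] [518.1 253.    5.3]
116 [515.8 237.7   5.7] [515.1 253.1   2.9]
120 [520.5 238.3 124.6] [520.1 246.5 123.8]
124 [520.4 238.3 143.7] [520.  245.5 142.8]
130 [518.5 238.3 145.4] [518.2 245.3 144.7]
150 [511.7 238.  144.3] [511.6 245.1 145.4]
200 [494.  237.3 145. ] [493.7 244.7 145. ]
250 [474.2 236.5 144. ] [474.2 244.3 144.7]
300 [453.1 235.7 144.2] [453.3 243.8 145.1]
340 [435.3 235.  145.1] [433.8 243.4 143.6]
bartop 12659 ((486.48138427734375, 236.2917938232422), (68.3554458618164, 33.610836029052734), 1.295424461364746) [452.  219.1 135. ] [520.8 252.7 164.4] [ -0.031  -0.032 144.964]
boxtop 22503 ((553.056396484375, 243.29544067382812), (51.60661315917969, 126.67076110839844), 2.2643039226531982) [526.5 179.7  52.4] [580.9 306.9  60.2] [ 0.003 -0.002 57.328]
guideL 1327 ((519.9904174804688, 313.6574401855469), (57.734195709228516, 12.345887184143066), 2.5505483150482178) [491.1 306.4  20.1] [548.8 321.   31. ] [-0.007  0.169 26.849]
guideR 1386 ((525.60009765625, 170.1376953125), (57.830631256103516, 12.68217945098877), 2.5171611309051514) [496.7 162.6  20. ] [554.6 176.3  31.3] [ 0.008 -0.142 27.05 ]
190 529.7
205 529.3
220 529.1
235 527.4
250 527.0
265 527.4
280 526.8
295 526.7
```

```bash
python3 -m creep '[{"grip":10,"linear":[-5,-2.8,10],"rot":[0,0,0]},{"grip":10,"linear":[0,0,20],"rot":[0,0,0]},{"grip":10,"linear":[0,0,20],"rot":[0,0,0]},{"grip":10,"linear":[0,0,17],"rot":[0,0,0]},{"grip":10,"linear":[0,0,12],"rot":[0,0,0]},{"grip":10,"linear":[0,0,7],"rot":[0,0,0]},{"grip":10,"linear":[0,0,0],"rot":[0,0,0]},{"grip":10,"linear":[0,0,0],"rot":[0,0,0]}]'
python3 -c "
from h import *
go([457,239.4,33])
for n in ('wrist','scene'):
  im,d=shot(n,n+'6'); cv2.imwrite(f'pics/{n}6.png',im[:,:,::-1])
z=load('wrist6');W=cloud(z)
for v in range(60,150,6): print(v,W[v,256].round(1))
go([457,239.4,33])
"
```

```text
time_s: 13.4
eef_pos: [453.8, 239.4, 35.4]
ee_rot: [-0.0, 1.0, 0.019, 0.001]
force: [-0.2, 0.6, -1.5]
grip_width: 0.27
t 13.4 p [453.8 239.4  35.4] x [0.999 0.037 0.002] z [ 0.002  0.    -1.   ] F [-0.2  0.6 -1.5] q [ 0.26  0.53  1.75 -0.    0.86  1.79]
tool shift [3.2 0.1 2.4]
60 [536.1 241.7  56.5]
66 [534.2 241.6  56.7]
72 [532.4 241.6  56.8]
78 [530.5 241.5  57.1]
84 [528.6 241.4  56.6]
90 [526.9 241.3  44.1]
96 [525.  241.1   5.7]
102 [522.2 241.    6.4]
108 [519.4 240.9   4.6]
114 [516.6 240.8   6.2]
120 [515.8 240.9  38.2]
126 [515.  240.9  58.2]
132 [513.2 240.9  59.9]
138 [511.1 240.8  59.9]
144 [509.1 240.7  59.9]
t 13.5 p [454.1 239.5  35.9] x [0.999 0.037 0.003] z [ 0.003  0.    -1.   ] F [-0.3  1.  -0.6] q [ 0.26  0.53  1.75 -0.    0.86  1.79]
tool shift [2.9 0.2 2.9]
```

View pics/wrist6.png

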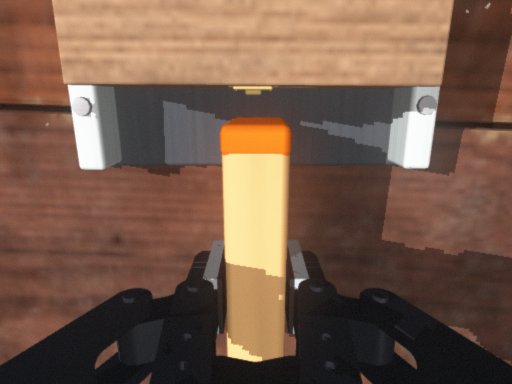

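The gap from bar end to box is about 11 mm and everything is square. I'll lower slightly, make contact and begin the push slowly.

```bash
python3 -m creep '[{"grip":10,"linear":[2,0,2],"rot":[0,0,-0.003]},{"grip":10,"linear":[2,0,1],"rot":[0,0,0]},{"grip":10,"linear":[2,0,0],"rot":[0,0,0]},{"grip":10,"linear":[2,0,0],"rot":[0,0,0]},{"grip":10,"linear":[1,0,0],"rot":[0,0,0]},{"grip":10,"linear":[1,0,0],"rot":[0,0,0]},{"grip":10,"linear":[1,0,0],"rot":[0,0,0]},{"grip":10,"linear":[1,0,0],"rot":[0,0,0]},{"grip":10,"linear":[1,0,0],"rot":[0,0,0]},{"grip":10,"linear":[1,0,0],"rot":[0,0,0]},{"grip":10,"linear":[1,0,0],"rot":[0,0,0]},{"grip":10,"linear":[1,0,0],"rot":[0,0,0]}]'
python3 -m creep '[{"grip":10,"linear":[1.5,0,0],"rot":[0,0,0]},{"grip":10,"linear":[1.5,0,0],"rot":[0,0,0]},{"grip":10,"linear":[1.5,0,0],"rot":[0,0,0]}]'
python3 -m creep '[{"grip":10,"linear":[1.5,0,0],"rot":[0,0,0]},{"grip":10,"linear":[1.5,0,0],"rot":[0,0,0]},{"grip":10,"linear":[1.5,0,0],"rot":[0,0,0]}]'
```

```text
time_s: 14.5
eef_pos: [469.4, 240.0, 32.0]
ee_rot: [0.0, 1.0, 0.02, 0.001]
force: [-1.8, -0.7, -0.5]
grip_width: 0.272
time_s: 14.75
eef_pos: [474.2, 240.2, 32.1]
ee_rot: [0.0, 1.0, 0.02, 0.001]
force: [-1.3, -0.0, -0.8]
grip_width: 0.275
time_s: 15.0
eef_pos: [478.7, 240.3, 32.1]
ee_rot: [0.0, 1.0, 0.02, 0.001]
force: [-1.5, 0.5, -2.1]
grip_width: 0.274
```

```bash
cat > look.py <<'E'
import sys
from h import *
go([457,239.4,33])
nm=sys.argv[1]
im,d=shot('wrist',nm); cv2.imwrite(f'pics/{nm}.png',im[:,:,::-1])
W=cloud(load(nm))
P=W[0:125].reshape(-1,3);P=P[(P[:,2]>50)&(P[:,2]<66)]
for y in (195,225,242,265,290):
    q=P[(abs(P[:,1]-y)<4)]; print(y,np.percentile(q[:,0],[0,1,3]).round(1) if len(q) else None)
B=W[115:135,228:285].reshape(-1,3);B=B[B[:,2]>48]; print("bar end x",np.percentile(B[:,0],[98,100]).round(1))
E
python3 look.py w7
```

```text
t 15.0 p [478.7 240.3  32.1] x [0.999 0.039 0.002] z [ 0.002 -0.    -1.   ] F [-1.5  0.5 -2.1] q [ 0.25  0.58  1.68 -0.    0.88  1.78]
tool shift [-21.7   0.1  -0.9]
195 [542.4 542.9 543.7]
225 [541.2 541.7 542.5]
242 [540.6 541.1 541.9]
265 [539.7 540.2 541. ]
290 [538.7 539.2 540. ]
bar end x [543.7 544. ]
```

View pics/w7.png

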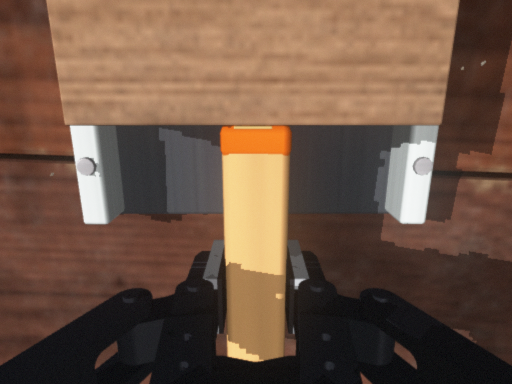

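The bar is against the box (box edge at v≈125) and pushing takes about 1.5 N. I'll go on 40 mm, still short of the nearest possible stop position.

```bash
python3 -m creep '[{"grip":10,"linear":[2,0,0],"rot":[0,0,0]},{"grip":10,"linear":[3,0,0],"rot":[0,0,0]},{"grip":10,"linear":[3,0,0],"rot":[0,0,0]},{"grip":10,"linear":[3,0,0],"rot":[0,0,0]},{"grip":10,"linear":[3,0,0],"rot":[0,0,0]},{"grip":10,"linear":[3,0,0],"rot":[0,0,0]},{"grip":10,"linear":[3,0,0],"rot":[0,0,0]},{"grip":10,"linear":[3,0,0],"rot":[0,0,0]},{"grip":10,"linear":[3,0,0],"rot":[0,0,0]},{"grip":10,"linear":[3,0,0],"rot":[0,0,0]},{"grip":10,"linear":[3,0,0],"rot":[0,0,0]},{"grip":10,"linear":[2,0,0],"rot":[0,0,0]}]'
python3 -m creep '[{"grip":10,"linear":[2,0,0],"rot":[0,0,0]},{"grip":10,"linear":[2,0,0],"rot":[0,0,0]},{"grip":10,"linear":[1,0,0],"rot":[0,0,0]},{"grip":10,"linear":[1,0,0],"rot":[0,0,0]}]'
python3 look.py w8
```

```text
time_s: 16.05
eef_pos: [512.9, 241.7, 32.2]
ee_rot: [-0.0, 1.0, 0.02, 0.001]
force: [-0.8, -0.4, -1.0]
grip_width: 0.274
time_s: 16.38
eef_pos: [518.6, 241.9, 32.2]
ee_rot: [0.0, 1.0, 0.02, 0.001]
force: [-1.4, 1.0, -0.6]
grip_width: 0.273
t 16.38 p [518.6 241.9  32.2] x [0.999 0.039 0.002] z [ 0.002 -0.    -1.   ] F [-1.4  1.  -0.6] q [ 0.23  0.64  1.56 -0.    0.94  1.76]
tool shift [-61.6   0.1  -0.9]
195 [582.3 582.8 583.6]
225 [581.1 581.6 582.5]
242 [580.5 581.  581.8]
265 [579.6 580.1 580.9]
290 [578.7 579.1 580. ]
bar end x [583.6 584. ]
```

```bash
python3 -m creep '[{"grip":10,"linear":[1,0,0],"rot":[0,0,0]},{"grip":10,"linear":[1,0,0],"rot":[0,0,0]},{"grip":10,"linear":[1,0,0],"rot":[0,0,0]},{"grip":10,"linear":[1,0,0],"rot":[0,0,0]},{"grip":10,"linear":[1,0,0],"rot":[0,0,0]},{"grip":10,"linear":[1,0,0],"rot":[0,0,0]},{"grip":10,"linear":[1,0,0],"rot":[0,0,0]},{"grip":10,"linear":[1,0,0],"rot":[0,0,0]}]'|sed -n '2p;4p'
```

```text
eef_pos: [526.6, 242.2, 32.2]
force: [-1.8, 0.6, -1.7]
```

```bash
python3 -m creep '[{"grip":10,"linear":[1,0,0],"rot":[0,0,0]},{"grip":10,"linear":[1,0,0],"rot":[0,0,0]},{"grip":10,"linear":[1,0,0],"rot":[0,0,0]}]'|sed -n '2p;4p'
```

```text
eef_pos: [529.6, 242.3, 32.2]
force: [-0.9, -0.7, -1.4]
```

```bash
python3 -m creep '[{"grip":10,"linear":[1,0,0],"rot":[0,0,0]},{"grip":10,"linear":[1,0,0],"rot":[0,0,0]}]'|sed -n '2p;4p'
```

```text
eef_pos: [531.6, 242.4, 32.2]
force: [-1.8, -0.8, -2.3]
```

```bash
python3 -m creep '[{"grip":10,"linear":[1,0,0],"rot":[0,0,0]},{"grip":10,"linear":[1,0,0],"rot":[0,0,0]}]'|sed -n '2p;4p'
```

```text
eef_pos: [533.6, 242.5, 32.2]
force: [-1.0, 0.5, -0.9]
```

```bash
python3 -m creep '[{"grip":10,"linear":[1,0,0],"rot":[0,0,0]},{"grip":10,"linear":[1,0,0],"rot":[0,0,0]}]'|sed -n '2p;4p'
```

```text
eef_pos: [535.6, 242.6, 32.3]
force: [-1.4, -0.2, -1.7]
```

```bash
python3 -m creep '[{"grip":10,"linear":[1,0,0],"rot":[0,0,0]},{"grip":10,"linear":[1,0,0],"rot":[0,0,0]}]'|sed -n '2p;4p'
```

```text
eef_pos: [537.6, 242.7, 32.3]
force: [-1.7, 0.9, -1.0]
```

```bash
python3 -m creep '[{"grip":10,"linear":[1,0,0],"rot":[0,0,0]},{"grip":10,"linear":[1,0,0],"rot":[0,0,0]}]'|sed -n '2p;4p'
```

```text
eef_pos: [539.6, 242.7, 32.2]
force: [-0.9, -0.6, -1.7]
```

```bash
python3 -m creep '[{"grip":10,"linear":[1,0,0],"rot":[0,0,0]},{"grip":10,"linear":[1,0,0],"rot":[0,0,0]}]'|sed -n '2p;4p'
```

```text
eef_pos: [541.6, 242.8, 32.3]
force: [-0.5, 0.5, -1.9]
```

```bash
python3 -m creep '[{"grip":10,"linear":[1,0,0],"rot":[0,0,0]},{"grip":10,"linear":[1,0,0],"rot":[0,0,0]}]'|sed -n '2p;4p'
```

```text
eef_pos: [543.6, 242.9, 32.3]
force: [-2.2, 0.3, -1.5]
```

```bash
python3 -m creep '[{"grip":10,"linear":[1,0,0],"rot":[0,0,0]},{"grip":10,"linear":[1,0,0],"rot":[0,0,0]}]'|sed -n '2p;4p'
```

```text
eef_pos: [545.6, 243.0, 32.3]
force: [-1.5, -0.3, -1.2]
```

```bash
python3 -m creep '[{"grip":10,"linear":[1,0,0],"rot":[0,0,0]},{"grip":10,"linear":[1,0,0],"rot":[0,0,0]}]'|sed -n '2p;4p'
```

```text
eef_pos: [547.6, 243.0, 32.3]
force: [-1.1, 0.3, -0.7]
```

```bash
python3 -m creep '[{"grip":10,"linear":[1,0,0],"rot":[0,0,0]},{"grip":10,"linear":[1,0,0],"rot":[0,0,0]}]'|sed -n '2p;4p'
```

```text
eef_pos: [549.6, 243.1, 32.3]
force: [-1.6, -0.4, -1.4]
```

```bash
python3 -m creep '[{"grip":10,"linear":[1,0,0],"rot":[0,0,0]},{"grip":10,"linear":[1,0,0],"rot":[0,0,0]}]'|sed -n '2p;4p'
```

```text
eef_pos: [551.3, 243.2, 32.2]
force: [-3.0, -0.8, -1.2]
```

```bash
python3 -m creep '[{"grip":10,"linear":[1,0,0],"rot":[0,0,0]}]'|sed -n '2p;4p'
```

```text
eef_pos: [552.2, 243.2, 32.1]
force: [-4.3, 0.4, 0.1]
```

```bash
python3 look.py w9
```

```text
t 19.27 p [552.2 243.2  32.1] x [0.999 0.039 0.001] z [ 0.001 -0.    -1.   ] F [-4.3  0.4  0.1] q [ 0.22  0.7   1.46 -0.    0.99  1.75]
tool shift [-95.3   0.   -1. ]
195 [616.1 616.3 616.8]
225 [614.9 615.1 615.6]
242 [614.2 614.5 614.9]
265 [613.3 613.6 614. ]
290 [612.4 612.6 613.1]
bar end x [617.3 617.6]
```

Force rose to 4.3 N, and the position lags the command. I'll hold for two rows to see whether it persists.

```bash
python3 -m creep '[{"grip":10,"linear":[0,0,0],"rot":[0,0,0]}]'|sed -n '2p;4p'
```

```text
eef_pos: [552.3, 243.2, 32.2]
force: [-3.9, -0.6, -0.4]
```

```bash
python3 -m creep '[{"grip":10,"linear":[0,0,0],"rot":[0,0,0]}]'|sed -n '2p;4p'
```

```text
eef_pos: [552.4, 243.2, 32.2]
force: [-3.6, -1.9, -1.1]
```

The force stays at about 3.8 N, against about 1.4 N sliding, so the box is on the sprung pad, compressed only a few mm. I'll back off gently and then rise.

```bash
python3 -m creep '[{"grip":10,"linear":[-1,0,0],"rot":[0,0,0]},{"grip":10,"linear":[-1,0,0],"rot":[0,0,0]},{"grip":10,"linear":[-1,0,0],"rot":[0,0,0]},{"grip":10,"linear":[-2,0,0],"rot":[0,0,0]},{"grip":10,"linear":[-4,0,0],"rot":[0,0,0]},{"grip":10,"linear":[-8,0,0],"rot":[0,0,0]},{"grip":10,"linear":[-10,0,0],"rot":[0,0,0]},{"grip":10,"linear":[0,0,0],"rot":[0,0,0]}]'
python3 look.py w10
```

```text
time_s: 20.15
eef_pos: [523.9, 242.3, 32.1]
ee_rot: [0.0, 1.0, 0.02, 0.0]
force: [-1.2, -0.7, -0.8]
grip_width: 0.275
t 20.15 p [523.9 242.3  32.1] x [0.999 0.04  0.001] z [ 0.001 -0.    -1.   ] F [-1.2 -0.7 -0.8] q [ 0.23  0.65  1.54 -0.    0.95  1.76]
tool shift [-67.    0.2  -0.9]
195 [614.8 615.  615.1]
225 [613.6 613.7 613.9]
242 [585.7 585.9 586.1]
265 [611.9 612.1 612.3]
290 [610.9 611.1 611.3]
bar end x [586.2 586.3]
```

View pics/w10.png

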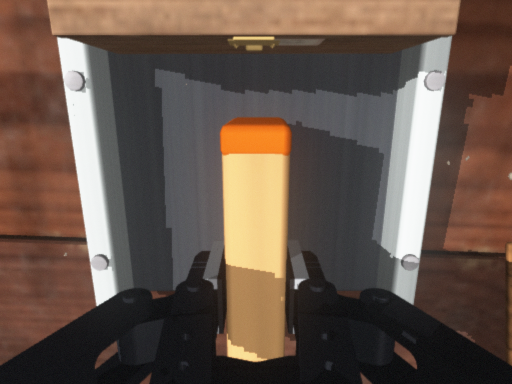

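The box stayed deep under the hood. Its back edge sprung back only about 1 mm when released, so it still rests on the pad. I'll carry the bar to the mat.

```bash
python3 -m creep '[{"grip":10,"linear":[0,0,-15],"rot":[0,0,0]},{"grip":10,"linear":[0,0,-20],"rot":[0,0,0]},{"grip":10,"linear":[0,0,-20],"rot":[0,0,0]},{"grip":10,"linear":[-4,22,-15],"rot":[0,0,0]},{"grip":10,"linear":[-5,28,-10],"rot":[0,0,0]},{"grip":10,"linear":[-6,30,0],"rot":[0,0,0]},{"grip":10,"linear":[-6,30,0],"rot":[0,0,0]},{"grip":10,"linear":[-6,30,0],"rot":[0,0,0]},{"grip":10,"linear":[-6,30,0],"rot":[0,0,0]},{"grip":10,"linear":[-6,28,0],"rot":[0,0,0]},{"grip":10,"linear":[-4,22,0],"rot":[0,0,0]}]'
python3 -m creep '[{"grip":10,"linear":[0,0,0],"rot":[0,0,-0.118]},{"grip":10,"linear":[0,0,0],"rot":[0,0,-0.118]},{"grip":10,"linear":[0,0,0],"rot":[0,0,-0.118]},{"grip":10,"linear":[0,0,0],"rot":[0,0,-0.118]},{"grip":10,"linear":[0,0,0],"rot":[0,0,-0.118]},{"grip":10,"linear":[0,0,0],"rot":[0,0,-0.118]},{"grip":10,"linear":[0,0,0],"rot":[0,0,-0.118]},{"grip":10,"linear":[0,0,0],"rot":[0,0,-0.118]},{"grip":10,"linear":[0,0,0],"rot":[0,0,-0.118]},{"grip":10,"linear":[0,0,0],"rot":[0,0,-0.118]},{"grip":10,"linear":[0,0,0],"rot":[0,0,-0.118]},{"grip":10,"linear":[0,0,0],"rot":[0,0,-0.118]}]'
python3 -m creep '[{"grip":10,"linear":[0,0,0],"rot":[0,0,-0.118]},{"grip":10,"linear":[0,0,0],"rot":[0,0,-0.118]},{"grip":10,"linear":[0,0,0],"rot":[0,0,-0.118]},{"grip":10,"linear":[0,0,0],"rot":[0,0,0]},{"grip":10,"linear":[0,0,0],"rot":[0,0,0]}]'
python3 -c "
from h import *
go([490.0,18.3,60])
for n in ('wrist','top'):
  im,d=shot(n,n+'11'); cv2.imwrite(f'pics/{n}11.png',im[:,:,::-1])
"
```

```text
time_s: 21.12
eef_pos: [491.1, 18.6, 112.5]
ee_rot: [0.0, 1.0, 0.019, 0.001]
force: [0.5, -0.4, -1.1]
grip_width: 0.269
time_s: 22.12
eef_pos: [491.6, 20.4, 112.4]
ee_rot: [0.001, 0.745, 0.667, 0.001]
force: [0.0, 0.3, -0.3]
grip_width: 0.271
time_s: 22.53
eef_pos: [491.4, 20.5, 112.3]
ee_rot: [0.001, 0.619, 0.785, 0.001]
force: [-0.5, -0.4, -0.7]
grip_width: 0.269
t 22.53 p [491.4  20.5 112.3] x [-0.233  0.973 -0.001] z [ 0.003 -0.    -1.   ] F [-0.5 -0.4 -0.7] q [-0.2   0.37  1.75  0.    1.01 -0.43]
tool shift [-1.8 -2.  52.3]
```

View pics/wrist11.png

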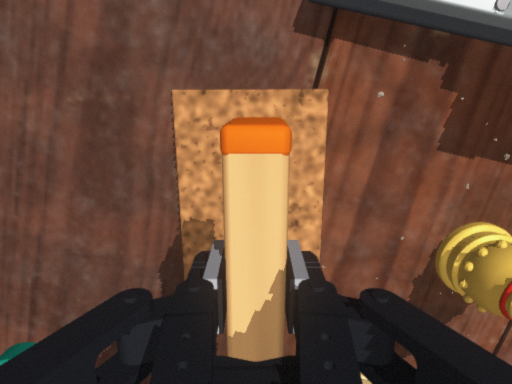

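View pics/top11.png

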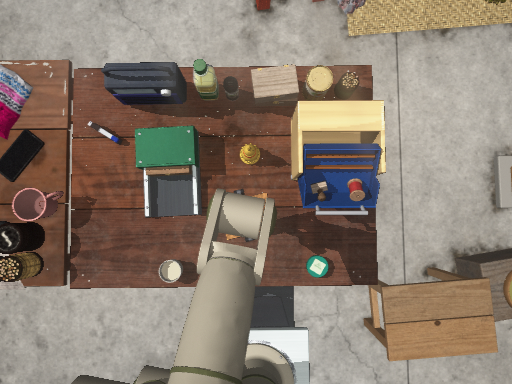

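The mat appears square with the bar. Its corners at (173,90) and (328,90) give a cross-check of its centre.

```bash
python3 -c "
from h import *
z=load('wrist11');W=cloud(z)
c=W[93,178:325];c=np.nanmean(c,0);l=W[95,176];r=W[95,324]
print(l,r,c)
K,R,t=z['intrinsics'],z['R'],z['t']
def ray(u,v,zz):
  d=np.array([(u-K[0,2])/K[0,0],(v-K[1,2])/K[1,1],1])@R; o=-t@R; return o+d*(zz-o[2])/d[2]
a,b=ray(173,90,4),ray(328,90,4); m=(a+b)/2; ax=np.array([-np.sin(.2398),np.cos(.2398),0])
print(a,b,np.linalg.norm(a-b),'centre',m-75*ax)
B=W[115:135,228:285].reshape(-1,3);B=B[B[:,2]>100];p=np.array([491.4,20.5,112]);s=(B-p)@ax;print('bar end along',np.percentile(s,[95,99,100]))
"
```

```text
[421.75022157  76.54277504   4.05157164] [521.7558105  100.40139389   4.26917679] [472.15985299  89.9445614    3.30001419]
[419.15694595  79.33819998   4.        ] [523.55163694 104.24721761   4.        ] 107.32525642909917 centre [489.167418   18.9387966   4.       ]
bar end along [61.04434023 61.09267771 61.14604657]
```

```bash
python3 -m creep '[{"grip":10,"linear":[-1.4,-2.2,15],"rot":[0,0,0]},{"grip":10,"linear":[0,0,20],"rot":[0,0,0]},{"grip":10,"linear":[0,0,20],"rot":[0,0,0]},{"grip":10,"linear":[0,0,14],"rot":[0,0,0]},{"grip":10,"linear":[0,0,8],"rot":[0,0,0]},{"grip":10,"linear":[0,0,4],"rot":[0,0,0]},{"grip":10,"linear":[0,0,0],"rot":[0,0,0]},{"grip":10,"linear":[0,0,0],"rot":[0,0,0]}]'
python3 -m creep '[{"grip":10,"linear":[0,0,2],"rot":[0,0,0]},{"grip":10,"linear":[0,0,1],"rot":[0,0,0]},{"grip":10,"linear":[0,0,0],"rot":[0,0,0]}]'
```

```text
time_s: 23.3
eef_pos: [489.8, 18.7, 31.7]
ee_rot: [0.001, 0.618, 0.786, 0.001]
force: [0.3, -0.3, -0.9]
grip_width: 0.27
time_s: 23.55
eef_pos: [489.5, 18.8, 28.4]
ee_rot: [0.001, 0.618, 0.786, 0.001]
force: [0.5, 1.4, -0.5]
grip_width: 0.268
```

```bash
python3 -m creep '[{"grip":10,"linear":[0,0,1],"rot":[0,0,0]},{"grip":10,"linear":[0,0,1],"rot":[0,0,0]},{"grip":10,"linear":[0,0,0],"rot":[0,0,0]}]' | sed -n '2p;4p'; python3 -m creep '[{"grip":10,"linear":[0,0,0.7],"rot":[0,0,0]},{"grip":10,"linear":[0,0,0],"rot":[0,0,0]}]'| sed -n '2p;4p'
```

```text
eef_pos: [489.3, 18.8, 26.1]
force: [-0.1, -0.3, -0.6]
eef_pos: [489.3, 18.8, 25.4]
force: [-1.4, -0.7, -0.2]
```

```bash
python3 -m creep '[{"grip":10,"linear":[0,0,0.7],"rot":[0,0,0]},{"grip":10,"linear":[0,0,0],"rot":[0,0,0]}]' | sed -n '2p;4p'; python3 -m creep '[{"grip":10,"linear":[0,0,0.4],"rot":[0,0,0]},{"grip":10,"linear":[0,0,0],"rot":[0,0,0]}]'| sed -n '2p;4p'
```

```text
eef_pos: [489.3, 18.8, 24.7]
force: [-0.5, 0.3, -2.4]
eef_pos: [489.4, 18.7, 24.5]
force: [-1.4, 0.3, 0.9]
```

```bash
python3 -m creep '[{"grip":10,"linear":[0,0,0.6],"rot":[0,0,0]},{"grip":10,"linear":[0,0,0],"rot":[0,0,0]}]' | sed -n '2p;4p'
```

```text
eef_pos: [489.6, 18.8, 24.2]
force: [-1.7, 0.2, 6.5]
```

The bar is on the mat, at 6.5 N contact. Now I'll release and retreat straight up.

```bash
python3 -m creep '[{"grip":28,"linear":[0,0,-0.4],"rot":[0,0,0]},{"grip":34,"linear":[0,0,0],"rot":[0,0,0]},{"grip":45,"linear":[0,0,0],"rot":[0,0,0]},{"grip":45,"linear":[0,0,0],"rot":[0,0,0]},{"grip":45,"linear":[0,0,0],"rot":[0,0,0]},{"grip":45,"linear":[0,0,-5],"rot":[0,0,0]},{"grip":45,"linear":[0,0,-10],"rot":[0,0,0]},{"grip":45,"linear":[0,0,-20],"rot":[0,0,0]},{"grip":45,"linear":[0,0,-25],"rot":[0,0,0]},{"grip":45,"linear":[0,0,-25],"rot":[0,0,0]},{"grip":45,"linear":[0,0,-25],"rot":[0,0,0]},{"grip":45,"linear":[0,0,-15],"rot":[0,0,0]}]'
python3 -m creep '[{"grip":45,"linear":[-10,-20,-15],"rot":[0,0,0]},{"grip":45,"linear":[-15,-20,-20],"rot":[0,0,0]},{"grip":45,"linear":[-15,-20,-20],"rot":[0,0,0]},{"grip":45,"linear":[-15,-20,-20],"rot":[0,0,0]},{"grip":45,"linear":[-15,-20,-15],"rot":[0,0,0]},{"grip":45,"linear":[-15,-15,-10],"rot":[0,0,0]},{"grip":45,"linear":[0,0,0],"rot":[0,0,0]},{"grip":45,"linear":[0,0,0],"rot":[0,0,0]}]'
python3 -c "
from h import *
go([490,19,100])
for n in ('wrist','top','scene'):
  im,d=shot(n,n+'12'); cv2.imwrite(f'pics/{n}12.png',im[:,:,::-1])
"
```

```text
time_s: 25.47
eef_pos: [489.8, 18.7, 152.7]
ee_rot: [0.003, 0.618, 0.786, 0.002]
force: [0.1, -0.1, 0.2]
grip_width: 0.529
time_s: 26.13
eef_pos: [397.1, -91.4, 250.0]
ee_rot: [0.002, 0.619, 0.786, 0.001]
force: [0.2, -1.1, 0.2]
grip_width: 0.524
t 26.13 p [397.1 -91.4 250. ] x [-0.234  0.972 -0.002] z [ 0.004 -0.001 -1.   ] F [ 0.2 -1.1  0.2] q [-0.52  0.03  1.79  0.    1.32 -0.75]
tool shift [ 85.9 115.6 150.3]
```

View pics/wrist12.png

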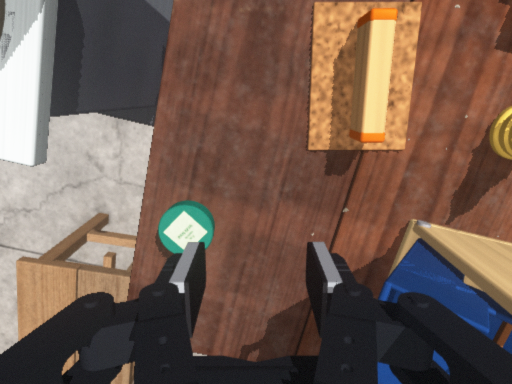

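View pics/top12.png

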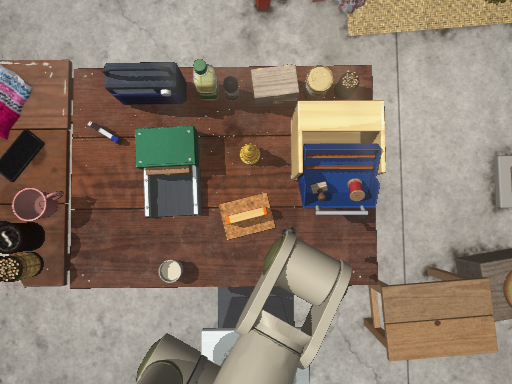

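View pics/scene12.png

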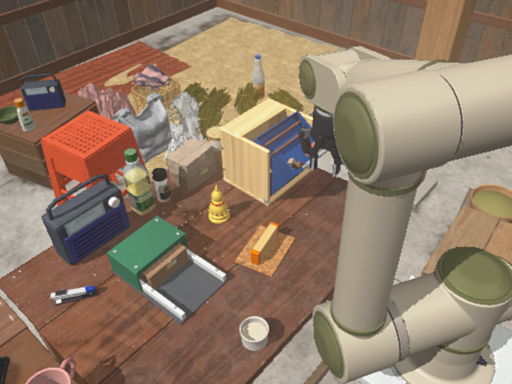

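The bar sits on the mat (top view 247,214), the box is under the hood, and the bin is tipped with stamp and spool inside. The ornament, glue pot and tin appear unmoved. One last numeric check.

```bash
python3 - <<'E'
from h import *
z=load("top12");W=cloud(z);Z=W[...,2];z0=load("top0");W0=cloud(z0)
def box(u0,v0,u1,v1):
    m=np.zeros(Z.shape,bool); m[v0:v1,u0:u1]=1; return m
for nm,b,zl in (("orn",(235,140,265,170),15),("glue",(155,255,190,290),25),("tin",(300,250,335,285),15)):
    print(nm,W[box(*b)&(Z>zl)].mean(0).round(1),W0[box(*b)&(W0[...,2]>zl)].mean(0).round(1))
P=W[box(215,185,285,245)&(Z>35)&(Z<60)];print("bar",cv2.minAreaRect(P[:,:2].astype(np.float32)),np.median(P[:,2]))
P=W[box(140,160,205,180)&(Z>50)&(Z<63)];P=P[(P[:,1]>190)&(P[:,1]<295)];print("box back x",np.percentile(P[:,0],[0,2,10]),len(P))
P=W[box(305,155,375,205)];
hin=np.array([602.8,-227,20.])
F=W[box(312,172,362,180)].reshape(-1,3);F=F[np.isfinite(F).all(1)]-hin
print("floor dist/tilt", [np.median(-F[:,0]*np.sin(t)+F[:,2]*np.cos(t)).round(1) for t in (.55,.6,.65)])
from rig import sensors;print(sensors.sense()["time_s"])
E
```

```text
orn [669.4   7.3  64.8] [669.3   7.2  64.8]
glue [331.6 243.3  32. ] [331.9 243.1  32. ]
tin [ 408.3 -104.2  541.1] [ 339.8 -186.9   24.2]
bar ((491.4027099609375, 19.227401733398438), (24.069028854370117, 119.8527603149414), 13.865625381469727) 49.3359557622949
box back x [612.11772598 612.54927485 614.9932309 ] 266
floor dist/tilt [np.float64(103.2), np.float64(100.4), np.float64(97.2)]
26.2833
```

```bash
python3 - <<'E'
from h import *
W=cloud(load("wrist12"));P=W[200:258,155:218].reshape(-1,3);P=P[(P[:,2]>18)&(P[:,2]<30)]
print("tin",cv2.minEnclosingCircle(P[:,:2].astype(np.float32)),len(P))
from rig import ctrl; print(ctrl.finish_job())
E
```

```text
tin ((337.98468017578125, -186.9085235595703), 32.07539749145508) 1995
the job is handed in; nothing more can be done
None
```

I carried out every step in the order asked and handed the job in at about 26 s of the 64 s allowed; it reports no verdict.

- **Bin:** I pulled it forward by the handle to its stop. It measured 0.6 rad, and the last pictures still show it tipped with the stamp and spool inside.
- **Box:** I pushed it with the orange end of the bar, and the gripper stayed clear of it. It took about 1.4 N to slide, and I crept in at about 12 mm/s until the force rose to about 4 N. When I let go, it sprang back about 1 mm, so I judge it is resting lightly on the pad. The stop cannot be seen, so this rests on force and position only.
- **Bar:** It is within about 2 mm of the centre of the mat and square with it. It stands on its 24 mm side, as it was held; I did not turn it onto its wide face.
- **Left alone:** The ornament and glue pot measured within 0.3 mm of where they started. The arm hid the tin in the last top view, so that reading was no use. The wrist camera puts the tin within about 1 mm of its starting place.
- **Forces:** The only high readings were at the handle, up to about 29 N at the wrist while tipping the bin, which I corrected by adjusting the path.

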